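Press a veneer patch on a tilted jig with a caul

TASK

First push the tilting angle jig along the bench until its back sits square against the stop rail. Then pick up the pressing caul by its rib and hold its flat underside flush on the jig's sloped face, in the middle over the veneer patch and square with the face, pressing it there with about 10 N as if waiting for glue to grab. Finish while still gripping and pressing the caul, with the jig still against the rail, and leave the offcut, tape measure and glue bottle where they are.

Things in the scene. Friction and masses are not known exactly. Their poses are not given: they have to be found in the camera images.
- rail: Stop rail: fixed straight aluminium bar, 300 mm long, 35 mm thick, 30 mm high, at a slight yaw on the bench. Origin at bench level in the middle of its front face (the face towards the robot). x points away from the robot, square to that face, into the bar; y along the bar; z up. The jig belongs at its front (-x) side.
- jig: Tilting angle jig, loose, 0.6 to 0.9 kg: base block 150 (x) x 120 (y) x 40 mm high, under a hinged plywood face that rises away from the robot. Origin at bench level, mid width, 80 mm behind the base's front face and 70 mm before its back. x points front to back, z up. Push on the bare front face, towards the rail, 50 to 110 mm away. The slope starts 30 mm behind that face, 45 mm up.
- jig_back (a point): The middle of the lower edge of the jig's back face, at bench level; same axes as the jig. It touches the front plane of the rail when the jig is home.
- slope (a point): Centre of the sloped face's upper surface, 115 mm up the slope by 120 mm across, a dark veneer patch 60 x 50 mm in its middle (level with the surface). x up the slope, y across it (left), z square out of the face: its orientation tells the slope, 14 to 32 degrees from level. The face is clamped and does not give under ordinary pushes; nothing stands beside or above it.
- caul: Pressing caul: loose flat plywood plate 90 (x) x 76 (y) x 10 mm thick, with a wooden grip rib 60 mm long (x), 24 mm wide (y) along the middle of its back, rising to 48 mm above the underside. 0.12 to 0.2 kg. Origin in the centre of the flat underside, z up through the rib. Starts flat on the bench, rib up, left or right of the jig. Either end may point up the slope.
- offcut: Bystander: loose wooden block 110 x 70 x 32 mm high, lying on the other side of the jig from the caul; origin in the centre of its underside. Leave alone.
- tape: Bystander: tape measure 70 x 36 x 62 mm high, standing at the far left; origin in the centre of its underside. Leave alone.
- glue: Bystander: glue bottle 54 mm across, 129 mm high, standing at the far right; origin in the centre of its underside. Leave alone.
There are look-alikes about, which are no part of the job. What is shaped like the jig but green or red is not meant.

How it is judged:
On the way, in this order (a step that is already met when the one before it is completed fails the run):
1. the jig sits square against the stop rail, the caul still on the bench (x of jig_back in the frame of rail between -0.005 and 0.006 m and y of jig_back in the frame of rail between -0.09 and 0.09 m and angle between the x axis of jig and the x axis of rail, either way round below 0.05 rad and angle between jig's own z axis and vertical below 0.04 rad and height (world z) of jig_back below 0.006 m and height (world z) of caul below 0.02 m), for 0.2 s.
2. the caul is held in the fingers, clear of the bench (height (world z) of caul above 0.04 m and contact force between the fingers and caul above 2 N), for 0.2 s.
At the end, for the whole second after the job is handed in: Fingers hold the caul, pressing on the slope with 4 to 25 N: parallel within 0.04 rad, within 3 mm of the face, 15 mm of its middle each way, 0.10 rad of square, at rest. Jig flat on the bench, its back within 5 mm of the rail front, 0.05 rad of square, 90 mm of the rail middle (x of jig_back in the frame of rail between -0.005 and 0.006 m and y of jig_back in the frame of rail between -0.09 and 0.09 m and angle between the x axis of jig and the x axis of rail, either way round below 0.05 rad and angle between jig's own z axis and vertical below 0.04 rad and height (world z) of jig_back below 0.006 m and angle between the z axis of caul and the z axis of slope, either way round below 0.04 rad and angle between the x axis of caul and the x axis of slope, either way round below 0.1 rad and z of caul in the frame of slope between -0.003 and 0.003 m and x of caul in the frame of slope between -0.015 and 0.015 m and y of caul in the frame of slope between -0.015 and 0.015 m and contact force between caul and jig between 4 and 25 N and contact force between the fingers and caul above 3 N and linear speed of caul below 0.01 m/s); the arm keeps its last pose, push and grip.
It fails at once if the offcut is moved more than 30 mm (distance of offcut from where it was at the start of the episode above 0.03 m).
It fails at once if the tape measure is moved more than 30 mm (distance of tape from where it was at the start of the episode above 0.03 m).
It fails at once if the glue bottle is moved more than 30 mm (distance of glue from where it was at the start of the episode above 0.03 m).
It fails at once if the jig is lifted or tipped (angle between jig's own z axis and vertical above 0.2 rad or height (world z) of jig above 0.02 m).
It fails at once if the caul is pressed on the jig with more than 45 N (contact force between caul and jig above 45 N).
It also fails if it takes over 51 s, if anything falls off the work surface, if the arm or the gripper's body presses on something with over 40 N, if the wrist force passes 120 N, or if a joint passes its speed limit or range.

ROBOT

A 6-joint arm with a two-finger parallel gripper is mounted at the origin on the work surface. World frame = base frame: x ahead of the robot, y to its left, z up, the work surface at z = 0. Lengths are in m, angles in rad, forces in N, time in s.
With the tool pointing down it reaches from about 0.375 to 0.9 m from the base axis. Payload 3.1 kg.
Tool frame: the origin (TCP) lies between the finger pads; the fingertips stand robot.finger_overhang ahead of it and the grasp point (between the pads) lies 3 mm ahead of it (robot.finger_overhang is the distance from the TCP to the fingertips, in m); z points along the fingers, y is the line along which they close (so a half turn about z gives the same grasp; the last joint's range is limited). The gripper opens to 87 mm and grips with 3 to 60 N. Pads are 19 mm wide; open, the fingers measure 117 mm over their backs; the gripper's body (75 mm by 190 mm) begins 51 mm behind the grasp point.
Start: joints at [-1.383, 0.527, 1.433, -0, 1.181, -0.178], TCP at [0.224, -0.583, 0.245] pointing down, gripper open.
Joint ranges: [-3.08, 3.08], [-0.75, 2.2], [0.22, 2.44], [-1.43, 4.57], [0, 2.65], [-2.85, 2.85]. Speed limits (rad/s): [2.79, 2.79, 3.14, 3.14, 3.14, 3.14].

INTERFACE

Orientations are given as a unit quaternion [x, y, z, w].
In Python, from rig import get_obs, vision, hand_in, nets, robot gives the robot as it stands.
- The arm moves only by the tool apply_moves, never from a script. Its argument "series" is a list of rows, each an object with "offset": the shift along the world's x, y, z in cm, a list of three; "rot": the turn, a rotation vector about the world's x, y, z in degrees, a list of three. A call has 1 to 20 rows; each row is the pose to reach, as a shift and turn from the pose commanded when the call began; what a row does not reach only later rows make up. A row lasts 1/10 s, in which the tool goes at most 50 mm and 8.59 degrees, less where a joint would pass 70% of its speed; a pose out of reach is approached as far as the arm can. A call with a gripper value outside its range is refused whole. "hand" is the opening, from 0 (shut) to 1 (fully open), set as the call begins (left out, the last holds). The fingers move at their own pace and stop on an object; "newtons" is the grip in N (left out, the last holds). Time passes only in rows, so rows that repeat a pose let the fingers close. It gives the time, the measured TCP pose, the force, the opening and the grip force at its end, in the units of the state.
- get_obs(): the state, without advancing time (a new reading comes with each control period).
- vision.camera(name): name is "side" or "top"; returns the picture (480x640x3 uint8, red, green, blue); there is no depth.
- vision.calibration(name): a dict with "K" (3x3 intrinsics, pixels), "R" (3x3) and "t" (3): a world point X has camera coordinates R X + t. Camera axes: x right, y down, z forward; pixel columns grow to the right and rows downward; lengths in m; the calibration is good to about 2 mm. A picture is of the moment at which its call begins. calibration takes no time and is no camera call.
- hand_in(): hands the job in; it is judged then, once.
Trained networks look in the newest picture that a camera, given by its name, has taken for a name from the list of things; names that differ only in an ending like _2 or _b are one class to them, and where a whole thing is asked for, a point or a joint stands for the part that bears it (a point fixed in the world has none). Each returns a list of dicts, best first, with "conf" (0 to 1); they miss things now and then, are a little off and sometimes report something else, mostly with a low value. They report only what shows in the picture. A call takes as long as a camera call. They do not tell look-alikes from the thing itself.
- nets.search_frame(camera, query): "centre" ([x, y, z] in m, in world coordinates, good to about 4 mm: the middle of the surface that is visible of it).
- nets.spot_point(camera, query): "centre" ([x, y, z] in m, in world coordinates, good to about 4 mm: a listed point, or the origin of a listed thing).
The state is a dict: "time": time; "q": joint angles; "joint_velocities": joint speeds; "joint_torque": joint torques, N m; "position": TCP position; "tool_rot": TCP orientation; "ft_force": force on the tool from outside, world axes, zero at the start; "moment": the same for the moment, N m; "grip_width": finger opening in m; "grip_force": force on a finger pad.
Only numpy, scipy, OpenCV 4.12 (cv2) and the standard library are available. Lean on these libraries where they do the work, as an engineer would, in place of code of your own. Each camera call takes 0.05 s, during which the arm holds its last target. There are 200 camera calls.

## Working session

There is one attempt and no reset: what is moved stays moved. The work goes in short steps, Python scripts to look and compute and a tool call to move; the robot and the scene stay as the last step left them, time stands still between calls to the robot, and variables do not carry over. Pictures are saved under pics/ and viewed, at most 10 in all, crops included, and the job is handed in when it is done.

Besides the shell and the picture viewer there is one more tool, called after ">>>" as name([rows], argument=value, ...), one row to a line, values as JSON. apply_moves: Moves the arm, as the interface text tells. Its arguments: {"type":"object","properties":{"series":{"type":"array"},"hand":{"type":"number"},"newtons":{"type":"number"}},"required":["series"]}

```bash
ls; mkdir -p pics; python3 - <<'E'
from rig import get_obs, vision, nets, robot
import cv2
o=get_obs();print(o, robot.finger_overhang)
for c in("top","side"):
    im=vision.camera(c);cv2.imwrite(f"pics/{c}0.png",im[:,:,::-1])
    k=vision.calibration(c);print(c,k)
    for q in("rail","jig","jig_back","slope","caul","offcut","tape","glue"):
        print(q,[(r["conf"],r["centre"]) for r in nets.spot_point(c,q)[:3]])
E
```

```text
pics
{'time': 0.0, 'q': array([-1.38249929e+00,  5.28444150e-01,  1.43389641e+00, -1.92581244e-05,
        1.18141748e+00, -1.78501365e-01]), 'joint_velocities': array([-1.39907521e-04, -1.15409748e-03,  5.13331379e-04, -5.77656184e-05,
       -8.43457024e-04,  1.45151093e-03]), 'joint_torque': array([ 1.14315571e-03, -4.40041852e+01, -1.76590669e+01,  6.34805532e-02,
        5.80442918e-02, -1.44177684e-04]), 'position': array([ 0.22403361, -0.58272821,  0.243587  ]), 'tool_rot': array([ 9.83228208e-01,  1.82376311e-01, -1.42070369e-05, -1.08263579e-03]), 'ft_force': array([-0.54718849,  0.64601804,  0.22254964]), 'moment': array([-0.01549482,  0.04395537,  0.04368387]), 'grip_force': 0.0, 'grip_width': 0.08695222107155393} 0.022
top {'K': array([[579.24433311,   0.        , 328.96802291],
       [  0.        , 579.24433311, 235.44682847],
       [  0.        ,   0.        ,   1.        ]]), 'R': array([[ 8.68684207e-04, -9.99919540e-01,  1.26553775e-02],
       [-9.88506264e-01, -2.77184003e-03, -1.51154498e-01],
       [ 1.51177415e-01, -1.23786144e-02, -9.88429137e-01]]), 't': ar
[... 667 characters left out ...]
, 'R': array([[-0.84089297, -0.54119668, -0.00227259],
       [-0.40413453,  0.63071235, -0.66247808],
       [ 0.35996429, -0.55615473, -0.74907785]]), 't': array([0.43102073, 0.19120232, 1.45486148])}
rail [(0.7, [0.7011, 0.0428, 0.0001])]
jig [(0.92, [0.5849, 0.4914, 0.003]), (0.83, [0.2311, -0.3687, -0.0034]), (0.79, [0.2919, 0.1971, -0.0013])]
jig_back [(0.83, [0.5122, 0.4848, -0.0007]), (0.78, [0.304, 0.263, -0.0007])]
slope [(0.87, [0.5779, 0.4916, 0.0552]), (0.75, [0.224, -0.3723, 0.0515]), (0.69, [0.2915, 0.2019, 0.0539])]
caul [(0.92, [0.4845, 0.2976, 0.0034])]
offcut [(0.76, [0.4502, -0.2888, 0.0019])]
tape [(0.7, [0.7049, 0.3262, 0.0047])]
glue [(0.68, [0.7246, -0.345, -0.0005])]
```

View pics/top0.png

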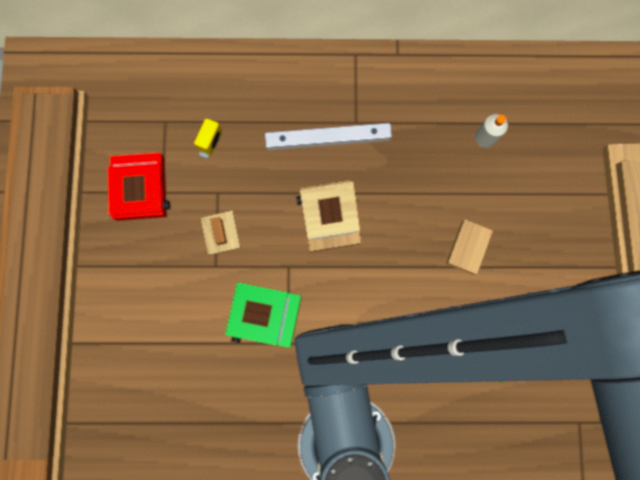

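View pics/side0.png

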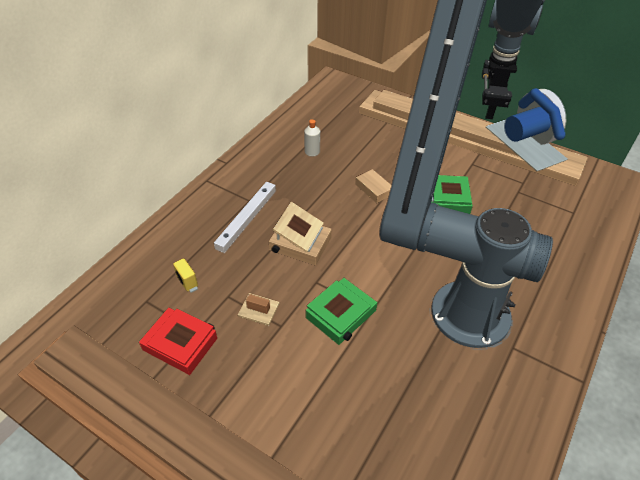

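The top view shows the wooden jig at about (330,213), rail (328,135), caul (220,232), offcut (471,246), tape (207,137) and glue (493,128). The green and red jigs are look-alikes. In the side view the jig is at (299,233) and the caul at (258,307). I'll zoom in to measure corners.

```bash
python3 - <<'E'
import cv2
a=cv2.imread("pics/top0.png")[115:265,195:395];cv2.imwrite("pics/t1.png",cv2.resize(a,None,fx=4,fy=4,interpolation=cv2.INTER_CUBIC))
a=cv2.imread("pics/side0.png")[175:325,205:405-60];cv2.imwrite("pics/s1.png",cv2.resize(a,None,fx=4,fy=4,interpolation=cv2.INTER_CUBIC))
E
```

```text
(no output)
```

View pics/t1.png

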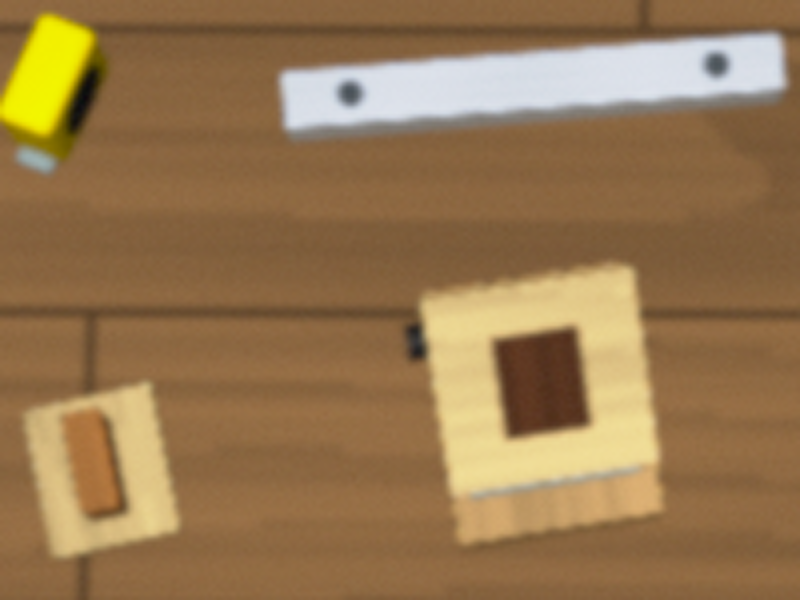

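View pics/s1.png

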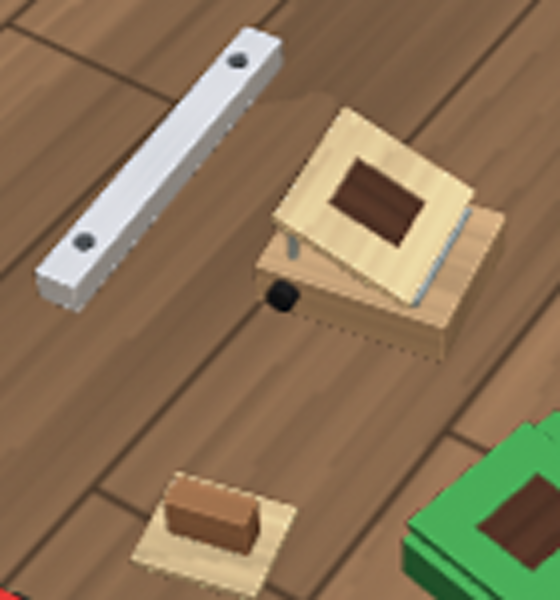

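```bash
cat > fit.py <<'E'
import numpy as np
from rig import vision
from scipy.optimize import least_squares
CAL={c:vision.calibration(c) for c in("top","side")}
def proj(c,X):
    k=CAL[c];p=(k["R"]@np.atleast_2d(X).T).T+k["t"];p=p@k["K"].T;return p[:,:2]/p[:,2:]
def T(p,X):  # x,y,yaw
    c,s=np.cos(p[2]),np.sin(p[2]);X=np.array(X,float);o=X.copy()
    o[:,0]=p[0]+c*X[:,0]-s*X[:,1];o[:,1]=p[1]+s*X[:,0]+c*X[:,1];return o
def jigpts(a):
    f=lambda u,v:[-.05+(u+.0575)*np.cos(a),v,.045+(u+.0575)*np.sin(a)]
    return [f(.0575,.06),f(.0575,-.06),f(-.0575,-.06),f(-.0575,.06),f(.03,.025),f(.03,-.025),f(-.03,-.025),f(-.03,.025)]
def fit(model,obs,p0):
    def r(p):
        X=model(p);return np.concatenate([(proj(c,X[i])-uv).ravel() for c,i,uv in obs])
    s=least_squares(r,p0,loss="soft_l1");return s.x,r(s.x)
E
python3 - <<'E'
from fit import *
U=lambda c,l:(np.array(l)+.5)/4-.5+({"top":(195,115),"side":(205,175)}[c])
rm=lambda p:T(p,[[0,.15,.03],[0,-.15,.03],[.035,.15,.03],[.035,-.15,.03]])
jm=lambda p:T(p,jigpts(p[3])+[[-.08,.06,0],[-.08,-.06,0],[-.08,.06,.04],[-.08,-.06,.04]])
cm=lambda p:T(p,[[.045,.038,.01],[.045,-.038,.01],[-.045,-.038,.01],[-.045,.038,.01]])
def go(n,m,o,p0):
    o=[(c,i,U(c,l)) for c,i,l in o]
    for sub in(o,o[:1],o[1:]):
        p,r=fit(m,sub,p0);print(n,np.round(p[:2],4),np.round(np.degrees(p[2:]),2),"rms",r.std().round(2),"max",abs(r).max().round(2))
go("rail",rm,[("top",[0,1,2,3],[(288,133),(785,92),(282,72),(781,34)]),("side",[0,1,2,3],[(78,290),(282,43),(38,271),(245,28)])],[.697,.042,0])
go("jig",jm,[("top",list(range(10)),[(421,295),(633,265),(660,463),(453,497),(495,340),(577,328),(589,427),(508,438),(460,545),(662,512)]),
 ("side",list(range(8))+[8,10,11],[(273,215),(347,108),(474,192),(412,305),(330,202),(360,158),(425,202),(400,246),(440,360),(443,325),(505,214)])],[.528,.037,0,.5])
go("caul",cm,[("top",[0,1,2,3],[(25,411),(150,384),(180,528),(54,558)]),("side",[0,1,2,3],[(132,558),(180,473),(298,510),(257,592)])],[.484,.3,0])
E
```

```text
rail [0.6977 0.0419] [5.16] rms 0.48 max 0.92
rail [0.6976 0.0415] [5.] rms 0.4 max 0.6
rail [0.6978 0.0429] [5.49] rms 0.47 max 0.84
jig [0.525  0.0385] [ 9.29 29.44] rms 0.91 max 1.88
jig [0.5235 0.0389] [ 9.08 25.49] rms 0.96 max 2.63
jig [0.5261 0.034 ] [ 8.1  25.55] rms 0.74 max 1.79
caul [0.4831 0.2976] [12.96] rms 0.46 max 1.37
caul [0.4831 0.2977] [13.04] rms 0.2 max 0.34
caul [0.4831 0.2976] [12.84] rms 0.62 max 1.37
```

>>> apply_moves([
  {"offset":[18,20,0],"rot":[0,0,-8]},
  {"offset":[18,20,0],"rot":[0,0,-15.8]},
  {"offset":[18,20,0],"rot":[0,0,-15.8]},
  {"offset":[18,20,0],"rot":[0,0,-15.8]},
  {"offset":[18,20,0],"rot":[0,0,-15.8]},
  {"offset":[18,20,0],"rot":[0,0,-15.8]},
  {"offset":[18,60.8,0],"rot":[0,0,-15.8]},
  {"offset":[18,60.8,0],"rot":[0,0,-15.8]},
  {"offset":[18,60.8,0],"rot":[0,0,-15.8]},
  {"offset":[18,60.8,0],"rot":[0,0,-15.8]},
  {"offset":[18,60.8,0],"rot":[0,0,-15.8]},
  {"offset":[18,60.8,0],"rot":[0,0,-15.8]},
  {"offset":[18,60.8,0],"rot":[0,0,-15.8]},
  {"offset":[18,60.8,0],"rot":[0,0,-15.8]},
  {"offset":[18,60.8,0],"rot":[0,0,-15.8]},
  {"offset":[18,60.8,0],"rot":[0,0,-15.8]},
  {"offset":[18,60.8,0],"rot":[0,0,-15.8]},
], hand=0.7)

```text
time: 2.6
position: [0.4048, 0.0238, 0.2447]
tool_rot: [0.999, 0.046, 0.0, 0.0]
ft_force: [0.2, 0.9, 0.4]
grip_width: 0.0612
grip_force: 0.0
```

>>> apply_moves([
  {"offset":[0,0,-5]},
  {"offset":[0,0,-10]},
  {"offset":[0,0,-15]},
  {"offset":[0,0,-18]},
  {"offset":[0,0,-20]},
  {"offset":[0,0,-20.9]},
  {"offset":[0,0,-20.9]},
  {"offset":[0,0,-20.9]},
])

```text
schema error: expected keys offset, rot
```

>>> apply_moves([
  {"offset":[1,0.09,0]},
  {"offset":[2,0.18,0]},
  {"offset":[3,0.27,0]},
  {"offset":[3.6,0.33,0]},
  {"offset":[4.2,0.38,0]},
  {"offset":[4.8,0.44,0]},
  {"offset":[5.4,0.49,0]},
  {"offset":[6,0.55,0]},
  {"offset":[6.6,0.6,0]},
  {"offset":[7.2,0.65,0]},
  {"offset":[7.8,0.71,0]},
  {"offset":[8.4,0.76,0]},
  {"offset":[9,0.82,0]},
  {"offset":[9.6,0.87,0]},
  {"offset":[10.2,0.93,0]},
  {"offset":[10.8,0.98,0]},
  {"offset":[11.4,1.04,0]},
  {"offset":[12,1.09,0]},
  {"offset":[12.4,1.13,0]},
  {"offset":[12.4,1.13,0]},
])

```text
schema error: expected keys offset, rot
```

>>> apply_moves([
  {"offset":[0,0,-10],"rot":[0,0,0]},
  {"offset":[0,0,-10],"rot":[0,0,0]},
  {"offset":[0,0,-15],"rot":[0,0,0]},
  {"offset":[0,0,-18],"rot":[0,0,0]},
  {"offset":[0,0,-20],"rot":[0,0,0]},
  {"offset":[0,0,-20.9],"rot":[0,0,0]},
  {"offset":[0,0,-20.9],"rot":[0,0,0]},
  {"offset":[0,0,-20.9],"rot":[0,0,0]},
])

```text
time: 3.4
position: [0.4048, 0.0237, 0.036]
tool_rot: [0.999, 0.045, 0.001, 0.0]
ft_force: [-1.2, -0.5, -0.1]
grip_width: 0.061
grip_force: 0.0
```

>>> apply_moves([
  {"offset":[1,0.09,0],"rot":[0,0,0]},
  {"offset":[2,0.18,0],"rot":[0,0,0]},
  {"offset":[3,0.27,0],"rot":[0,0,0]},
  {"offset":[3.6,0.33,0],"rot":[0,0,0]},
  {"offset":[4.2,0.38,0],"rot":[0,0,0]},
  {"offset":[4.8,0.44,0],"rot":[0,0,0]},
  {"offset":[5.4,0.49,0],"rot":[0,0,0]},
  {"offset":[6,0.55,0],"rot":[0,0,0]},
  {"offset":[6.6,0.6,0],"rot":[0,0,0]},
  {"offset":[7.2,0.65,0],"rot":[0,0,0]},
  {"offset":[7.8,0.71,0],"rot":[0,0,0]},
  {"offset":[8.4,0.76,0],"rot":[0,0,0]},
  {"offset":[9,0.82,0],"rot":[0,0,0]},
  {"offset":[9.6,0.87,0],"rot":[0,0,0]},
  {"offset":[10.2,0.93,0],"rot":[0,0,0]},
  {"offset":[10.8,0.98,0],"rot":[0,0,0]},
  {"offset":[11.4,1.04,0],"rot":[0,0,0]},
  {"offset":[12,1.09,0],"rot":[0,0,0]},
  {"offset":[12.4,1.13,0],"rot":[0,0,0]},
  {"offset":[12.4,1.13,0],"rot":[0,0,0]},
])

```text
time: 5.4
position: [0.5266, 0.0367, 0.0357]
tool_rot: [0.999, 0.046, -0.002, -0.0]
ft_force: [-5.0, 1.4, 2.4]
grip_width: 0.061
grip_force: 2.2
```

>>> apply_moves([
  {"offset":[0.2,0.02,0],"rot":[0,0,0]},
  {"offset":[0.4,0.04,0],"rot":[0,0,0]},
  {"offset":[0.6,0.05,0],"rot":[0,0,0]},
  {"offset":[0.8,0.07,0],"rot":[0,0,0]},
  {"offset":[0.8,0.07,0],"rot":[0,0,0]},
])

```text
time: 5.9
position: [0.5338, 0.0372, 0.0356]
tool_rot: [0.999, 0.046, -0.003, -0.0]
ft_force: [-6.9, 0.2, 3.8]
grip_width: 0.0612
grip_force: 2.9
```

>>> apply_moves([
  {"offset":[0.15,0.01,0],"rot":[0,0,0]},
  {"offset":[0.3,0.03,0],"rot":[0,0,0]},
  {"offset":[0.3,0.03,0],"rot":[0,0,0]},
])

```text
time: 6.2
position: [0.5366, 0.0375, 0.0356]
tool_rot: [0.999, 0.046, -0.003, -0.0]
ft_force: [-6.4, -0.7, 4.6]
grip_width: 0.0608
grip_force: 3.2
```

>>> apply_moves([
  {"offset":[0.15,0.01,0],"rot":[0,0,0]},
  {"offset":[0.3,0.03,0],"rot":[0,0,0]},
  {"offset":[0.3,0.03,0],"rot":[0,0,0]},
])

```text
time: 6.5
position: [0.5384, 0.0377, 0.0356]
tool_rot: [0.999, 0.046, -0.004, -0.0]
ft_force: [-9.3, -1.0, 6.1]
grip_width: 0.0611
grip_force: 4.2
```

>>> apply_moves([
  {"offset":[0.15,0.01,0],"rot":[0,0,0]},
  {"offset":[0.3,0.03,0],"rot":[0,0,0]},
  {"offset":[0.3,0.03,0],"rot":[0,0,0]},
])

```text
time: 6.8
position: [0.5384, 0.0378, 0.0355]
tool_rot: [0.999, 0.046, -0.007, -0.001]
ft_force: [-12.6, -3.9, 10.0]
grip_width: 0.061
grip_force: 6.6
```

>>> apply_moves([
  {"offset":[0.3,0.03,0],"rot":[0,0,0]},
  {"offset":[0.5,0.05,0],"rot":[0,0,0]},
  {"offset":[0.5,0.05,0],"rot":[0,0,0]},
  {"offset":[0.5,0.05,0],"rot":[0,0,0]},
])

```text
time: 7.2
position: [0.5386, 0.0382, 0.0352]
tool_rot: [0.999, 0.046, -0.013, -0.001]
ft_force: [-20.5, -6.4, 15.1]
grip_width: 0.0609
grip_force: 10.2
```

>>> apply_moves([
  {"offset":[-1,-0.1,0],"rot":[0,0,0]},
  {"offset":[-3,-0.3,0],"rot":[0,0,0]},
  {"offset":[-6,-0.5,0],"rot":[0,0,0]},
  {"offset":[-9,-0.8,2],"rot":[0,0,0]},
  {"offset":[-9,-0.8,7],"rot":[0,0,0]},
  {"offset":[-9,-0.8,15],"rot":[0,0,0]},
  {"offset":[-9,-0.8,15],"rot":[0,0,0]},
  {"offset":[-8,26,15],"rot":[0,0,7.8]},
  {"offset":[-8,26,15],"rot":[0,0,7.8]},
  {"offset":[-8,26,15],"rot":[0,0,7.8]},
  {"offset":[-8,26,15],"rot":[0,0,7.8]},
  {"offset":[-8,26,15],"rot":[0,0,7.8]},
  {"offset":[-8,26,15],"rot":[0,0,7.8]},
  {"offset":[-8,26,15],"rot":[0,0,7.8]},
  {"offset":[-8,26,15],"rot":[0,0,7.8]},
])

```text
time: 8.7
position: [0.4706, 0.2984, 0.1858]
tool_rot: [0.993, 0.114, 0.001, -0.0]
ft_force: [-0.1, -0.4, 0.5]
grip_width: 0.061
grip_force: 0.0
```

```bash
python3 - <<'E'
from rig import get_obs, vision, nets
import cv2, numpy as np
o=get_obs();print(o["time"],o["position"],o["tool_rot"],o["ft_force"])
cs=[]
for c,(x,y) in (("top",(255,105)),("side",(205,165))):
    im=vision.camera(c)[:,:,::-1].copy();cv2.imwrite(f"pics/{c}2.png",im)
    for q in("jig","jig_back","slope","caul"):
        print(c,q,[(r["conf"],r["centre"]) for r in nets.spot_point(c,q)[:3]])
    cs.append(cv2.resize(im[y:y+120,x:x+130],None,fx=6,fy=6,interpolation=cv2.INTER_CUBIC)[:600,:780])
cv2.imwrite("pics/t2.png",cs[0]);cv2.imwrite("pics/s2.png",cs[1])
E
```

```text
8.7 [0.47062911 0.29843769 0.18580243] [ 9.93481592e-01  1.13989270e-01  8.78239536e-04 -2.93208464e-05] [-0.07586467 -0.35817347  0.52525139]
top jig [(0.85, [0.633, 0.0425, -0.0009]), (0.8, [0.2939, 0.1918, 0.0025]), (0.73, [0.2334, -0.3644, -0.0005])]
top jig_back []
top slope [(0.9, [0.2218, -0.3719, 0.0534]), (0.75, [0.5783, 0.4918, 0.0495]), (0.74, [0.2939, 0.2022, 0.0555])]
top caul [(0.59, [0.628, 0.0425, 0.0752]), (0.55, [0.4824, 0.3019, -0.002])]
side jig [(0.94, [0.5874, 0.4923, 0.0004]), (0.88, [0.629, 0.046, -0.0003]), (0.6, [0.2959, 0.1977, -0.006])]
side jig_back [(0.63, [0.5155, 0.4828, -0.0026]), (0.59, [0.3013, 0.2639, -0.0003])]
side slope [(0.88, [0.292, 0.2022, 0.0521]), (0.73, [0.6238, 0.0476, 0.0759]), (0.68, [0.5783, 0.4957, 0.0547])]
side caul [(0.93, [0.4836, 0.2953, -0.0002])]
```

View pics/t2.png

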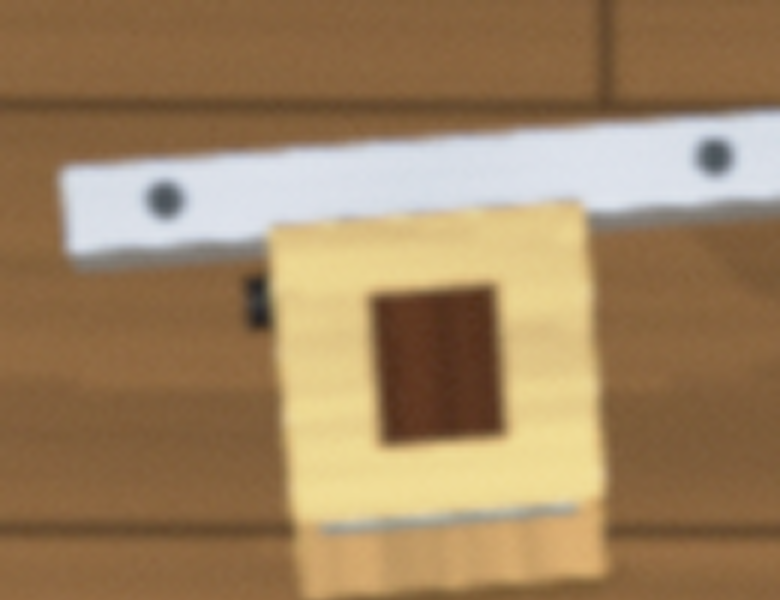

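View pics/s2.png

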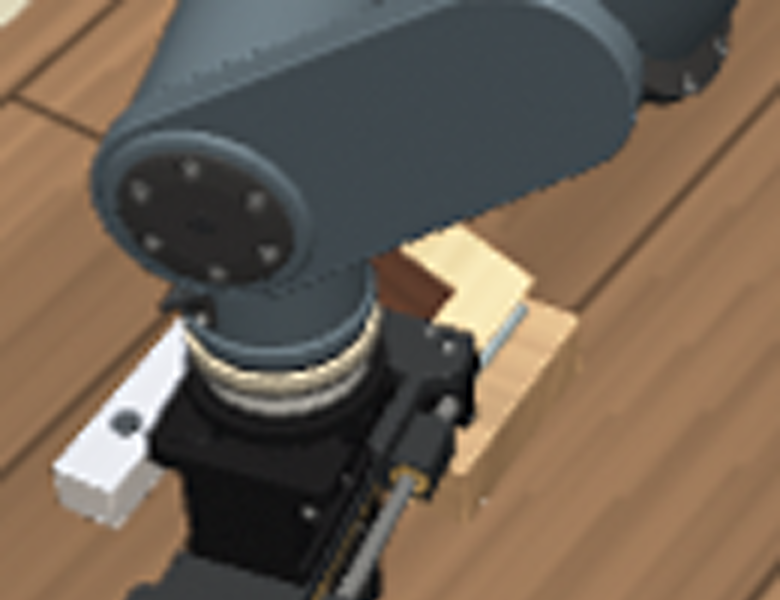

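The top view shows the jig's back flush against the rail, with matching edges at (270,228)–(583,202). In the side view the arm hides most of the jig. The slope angle can't be read reliably from the pictures (22 to 30°), so I'll probe it by touching with closed fingertips at two points.

>>> apply_moves([
  {"offset":[19.1,-25,-1],"rot":[0,0,-7.8]},
  {"offset":[19.1,-25,-1],"rot":[0,0,-7.8]},
  {"offset":[19.1,-25,-1],"rot":[0,0,-7.8]},
  {"offset":[19.1,-25,-1],"rot":[0,0,-7.8]},
  {"offset":[19.1,-25,-1],"rot":[0,0,-7.8]},
  {"offset":[19.1,-25,-1],"rot":[0,0,-7.8]},
  {"offset":[19.1,-25,-1],"rot":[0,0,-7.8]},
  {"offset":[19.1,-25,-4.5],"rot":[0,0,-7.8]},
  {"offset":[19.1,-25,-5.5],"rot":[0,0,-7.8]},
  {"offset":[19.1,-25,-5.5],"rot":[0,0,-7.8]},
], hand=0)

```text
time: 10.2
position: [0.6585, 0.0488, 0.1281]
tool_rot: [0.999, 0.046, -0.003, -0.001]
ft_force: [-0.1, 0.2, -0.6]
grip_width: 0.0014
grip_force: 0.0
```

>>> apply_moves([
  {"offset":[0,0,-0.3],"rot":[0,0,0]},
  {"offset":[0,0,-0.6],"rot":[0,0,0]},
  {"offset":[0,0,-0.9],"rot":[0,0,0]},
  {"offset":[0,0,-1.2],"rot":[0,0,0]},
  {"offset":[0,0,-1.2],"rot":[0,0,0]},
])

```text
time: 10.7
position: [0.6618, 0.0484, 0.1202]
tool_rot: [0.999, 0.046, 0.001, -0.0]
ft_force: [-0.8, 0.1, 6.3]
grip_width: 0.0004
grip_force: 2.6
```

>>> apply_moves([
  {"offset":[0,0,1.2],"rot":[0,0,0]},
  {"offset":[-7,-0.6,1.2],"rot":[0,0,0]},
  {"offset":[-7,-0.6,1.2],"rot":[0,0,0]},
  {"offset":[-7,-0.6,-2],"rot":[0,0,0]},
  {"offset":[-7,-0.6,-3.1],"rot":[0,0,0]},
  {"offset":[-7,-0.6,-3.4],"rot":[0,0,0]},
  {"offset":[-7,-0.6,-3.7],"rot":[0,0,0]},
  {"offset":[-7,-0.6,-3.9],"rot":[0,0,0]},
  {"offset":[-7,-0.6,-3.9],"rot":[0,0,0]},
])

```text
time: 11.6
position: [0.5903, 0.0421, 0.0862]
tool_rot: [0.999, 0.046, -0.001, 0.0]
ft_force: [-13.5, -0.4, 41.5]
grip_width: 0.0004
grip_force: 21.4
```

>>> apply_moves([
  {"offset":[0,0,0.5],"rot":[0,0,0]},
  {"offset":[0,0,0.6],"rot":[0,0,0]},
  {"offset":[0,0,0.6],"rot":[0,0,0]},
])

```text
time: 11.9
position: [0.5913, 0.0421, 0.0875]
tool_rot: [0.999, 0.046, -0.0, 0.0]
ft_force: [-4.9, -0.6, 14.6]
grip_width: 0.0005
grip_force: 7.5
```

```bash
python3 - <<'E'
from fit import *
from rig import get_obs
o=get_obs();print(o["position"],o["ft_force"],o["tool_rot"])
U=lambda l,s,off:(np.array(l)+.5)/s-.5+off
t0=lambda l:U(l,4,(195,115));s0=lambda l:U(l,4,(205,175));t2=lambda l:U(l,6,(255,105))
R=[[0,.15,.03],[0,-.15,.03],[.035,.15,.03],[.035,-.15,.03]]
B=[[-.08,.06,0],[-.08,.06,.04],[-.08,-.06,.04]]
def jp(a,h,d):
    X=np.array(jigpts(a));X[:,2]+=h;X[:,0]+=d;return X
def res(p):
    rail,jig,yj,a,h,d,ot,os=p[:3],p[3:6],p[6],p[7],p[8],p[9],p[10:12],p[12:14]
    c,s=np.cos(rail[2]),np.sin(rail[2])
    home=[rail[0]-.07*c-yj*s,rail[1]-.07*s+yj*c,rail[2]]
    F=jp(a,h,d);r=[]
    P=lambda c,X,uv:r.append((proj(c,X)+(ot if c=="top" else os)-uv).ravel())
    P("top",T(rail,R),t0([(288,133),(785,92),(282,72),(781,34)]))
    P("side",T(rail,R),s0([(78,290),(282,43),(38,271),(245,28)]))
    P("top",T(jig,F),t0([(421,295),(633,265),(660,463),(453,497),(495,340),(577,328),(589,427),(508,438)]))
    P("side",T(jig,F),s0([(273,215),(347,108),(474,192),(412,305),(330,202),(360,158),(425,202),(400,246)]))
    P("side",T(jig,B),s0([(440,360),(443,325),(505,214)]))
    P("top",T(jig,[[-.08,.06,0],[-.08,-.06,0]]),t0([(460,545),(662,512)]))
    P("top",T(home,F),t2([(270,228),(583,202),(604,496),(296,525),(371,296),(496,285),(506,434),(381,446)]))
    P("top",T(home,[[-.08,-.06,0]]),t2([(608,577)]))
    return np.concatenate(r+[np.r_[ot,os]/1.0, [h/H,d/D]])
for H,D in((1e-5,1e-5),(.02,1e-5),(.02,.02)):
    s=least_squares(res,[.6977,.042,.09,.525,.0385,.16,.01,.45,0,0,0,0,0,0],loss="soft_l1",x_scale=[.01]*10+[1]*4);p=s.x
    print("rail",p[:2].round(4),np.degrees(p[2]).round(2),"jig",p[3:5].round(4),np.degrees(p[5]).round(2),"yj",p[6].round(4),"a",np.degrees(p[7]).round(2),"h,d",p[8:10].round(4),p[10:].round(2),"cost",s.cost.round(2))
E
```

```text
[0.5913372  0.04208718 0.08747487] [-4.90400333 -0.56196495 14.55019928] [ 9.98956612e-01  4.56692874e-02 -3.87646851e-05  4.32511371e-05]
rail [0.6988 0.0413] 5.35 jig [0.5248 0.0378] 9.07 yj 0.009 a 27.93 h,d [ 0. -0.] [-0.37  0.17  0.02 -0.3 ] cost 18.6
rail [0.6983 0.0414] 5.34 jig [0.524 0.038] 9.14 yj 0.0092 a 27.38 h,d [ 0.0027 -0.    ] [-0.29  0.16 -0.08 -0.18] cost 18.07
rail [0.7003 0.0413] 5.37 jig [0.5272 0.0391] 9.24 yj 0.0098 a 24.75 h,d [ 0.0084 -0.0053] [-0.19  0.06  0.11  0.24] cost 13.46
```

>>> apply_moves([
  {"offset":[0,0,4],"rot":[0,0,0]},
  {"offset":[-2,0,7],"rot":[0,0,0]},
  {"offset":[-10.8,25.6,7],"rot":[0,0,7.8]},
  {"offset":[-10.8,25.6,7],"rot":[0,0,7.8]},
  {"offset":[-10.8,25.6,7],"rot":[0,0,7.8]},
  {"offset":[-10.8,25.6,7],"rot":[0,0,7.8]},
  {"offset":[-10.8,25.6,7],"rot":[0,0,7.8]},
  {"offset":[-10.8,25.6,7],"rot":[0,0,7.8]},
  {"offset":[-10.8,25.6,7],"rot":[0,0,7.8]},
  {"offset":[-10.8,25.6,7],"rot":[0,0,7.8]},
  {"offset":[-10.8,25.6,2],"rot":[0,0,7.8]},
  {"offset":[-10.8,25.6,1],"rot":[0,0,7.8]},
  {"offset":[-10.8,25.6,1],"rot":[0,0,7.8]},
  {"offset":[-10.8,25.6,1],"rot":[0,0,7.8]},
], hand=0.7)

```text
time: 13.3
position: [0.4841, 0.2973, 0.0962]
tool_rot: [0.994, 0.113, 0.0, -0.0]
ft_force: [0.4, 0.2, -0.2]
grip_width: 0.0609
grip_force: 0.0
```

>>> apply_moves([
  {"offset":[-0.1,0,-2],"rot":[0,0,0]},
  {"offset":[-0.1,0,-4],"rot":[0,0,0]},
  {"offset":[-0.1,0,-5.5],"rot":[0,0,0]},
  {"offset":[-0.1,0,-5.9],"rot":[0,0,0]},
  {"offset":[-0.1,0,-5.9],"rot":[0,0,0]},
])

```text
time: 13.8
position: [0.4825, 0.2979, 0.0368]
tool_rot: [0.994, 0.113, 0.0, -0.0]
ft_force: [-0.3, 0.3, 0.5]
grip_width: 0.0607
grip_force: 0.0
```

>>> apply_moves([
  {"offset":[0,0,0],"rot":[0,0,0]},
  {"offset":[0,0,0],"rot":[0,0,0]},
  {"offset":[0,0,0],"rot":[0,0,0]},
  {"offset":[0,0,0],"rot":[0,0,0]},
  {"offset":[0,0,0],"rot":[0,0,0]},
  {"offset":[0,0,0],"rot":[0,0,0]},
], hand=0, newtons=40)

```text
time: 14.4
position: [0.4823, 0.2979, 0.0367]
tool_rot: [0.994, 0.113, 0.0, 0.0]
ft_force: [-0.1, -0.9, 1.5]
grip_width: 0.0237
grip_force: 40.0
```

```bash
python3 - <<'E'
from rig import get_obs
o=get_obs();print(o)
E
```

```text
{'time': 14.4, 'q': array([ 3.56417457e-01,  7.61940933e-01,  1.71985415e+00, -3.28520409e-04,
        6.59599416e-01,  1.70011681e+00]), 'joint_velocities': array([-0.00086052,  0.00021198, -0.00027459,  0.00091004,  0.00090817,
        0.0002952 ]), 'joint_torque': array([ 2.73786122e-01, -4.37824845e+01, -8.36999059e+00,  1.06888397e-01,
       -1.54327671e-01, -1.71368316e-03]), 'position': array([0.48226386, 0.29793859, 0.03672759]), 'tool_rot': array([9.93545570e-01, 1.13433597e-01, 1.20380329e-04, 7.38900219e-05]), 'ft_force': array([-0.12184721, -0.8646636 ,  1.52080742]), 'moment': array([-0.02971695,  0.02594829,  0.04090905]), 'grip_force': 39.99969924800098, 'grip_width': 0.02367726869070558}
```

```bash
python3 - <<'E'
from scipy.spatial.transform import Rotation as R
import numpy as np
q=R.from_quat([0.99355,.11343,.0001,.0001])
t=R.from_euler("z",5.3,degrees=True)*R.from_euler("y",-24.7,degrees=True)*R.from_euler("x",180,degrees=True)
print(t.as_quat(),t.as_matrix()[:,2],np.degrees((t*q.inv()).as_rotvec()))
E
```

```text
[ 0.97581465  0.04516483  0.21365421 -0.00988882] [ 0.41608057  0.03859863 -0.90850818] [  3.94701406 -24.39109407  -7.60336997]
```

>>> apply_moves([
  {"offset":[0,0,1],"rot":[0,0,0]},
  {"offset":[0,0,4],"rot":[0,0,0]},
  {"offset":[0,0,8],"rot":[0,0,0]},
  {"offset":[0,0,13],"rot":[0,0,0]},
  {"offset":[0,0,15],"rot":[0,0,0]},
  {"offset":[0,0,15],"rot":[0,0,0]},
])

```text
time: 15.0
position: [0.4843, 0.299, 0.1907]
tool_rot: [0.994, 0.113, 0.004, -0.001]
ft_force: [-0.1, 0.2, -0.9]
grip_width: 0.0235
grip_force: 40.0
```

>>> apply_moves([
  {"offset":[3,-8,2],"rot":[1.3,-8.1,-2.5]},
  {"offset":[3,-8,2],"rot":[1.3,-8.1,-2.5]},
  {"offset":[6,-16,2],"rot":[2.6,-16.2,-5]},
  {"offset":[6,-16,2],"rot":[2.6,-16.2,-5]},
  {"offset":[10,-25.7,2],"rot":[3.95,-24.4,-7.6]},
  {"offset":[10,-25.7,2],"rot":[3.95,-24.4,-7.6]},
  {"offset":[10.2,-25.7,0],"rot":[3.95,-24.4,-7.6]},
  {"offset":[10.2,-25.7,-2.1],"rot":[3.95,-24.4,-7.6]},
  {"offset":[10.2,-25.7,-2.1],"rot":[3.95,-24.4,-7.6]},
  {"offset":[10.2,-25.7,-2.1],"rot":[3.95,-24.4,-7.6]},
  {"offset":[10.2,-25.7,-2.1],"rot":[3.95,-24.4,-7.6]},
  {"offset":[10.2,-25.7,-2.1],"rot":[3.95,-24.4,-7.6]},
])

```text
time: 16.2
position: [0.5845, 0.0416, 0.1664]
tool_rot: [0.976, 0.046, 0.214, -0.01]
ft_force: [1.0, -0.7, -1.3]
grip_width: 0.0235
grip_force: 40.0
```

```bash
python3 - <<'E'
from rig import get_obs,vision
import cv2,numpy as np
o=get_obs();print(o["time"],o["position"],o["tool_rot"],o["ft_force"],o["moment"])
a=[]
for c,(x,y) in (("top",(255,105)),("side",(205,165))):
    im=vision.camera(c)[:,:,::-1];cv2.imwrite(f"pics/{c}3.png",im)
    a.append(cv2.resize(im[y:y+150,x:x+100],None,fx=4,fy=4,interpolation=cv2.INTER_CUBIC))
cv2.imwrite("pics/both3.png",np.hstack(a))
E
```

```text
16.2 [0.58450197 0.04155407 0.16642929] [ 0.97563219  0.04566989  0.21437558 -0.00995992] [ 1.0200836  -0.65320808 -1.30504112] [-0.01700789  0.37148229  0.02103483]
```

View pics/both3.png

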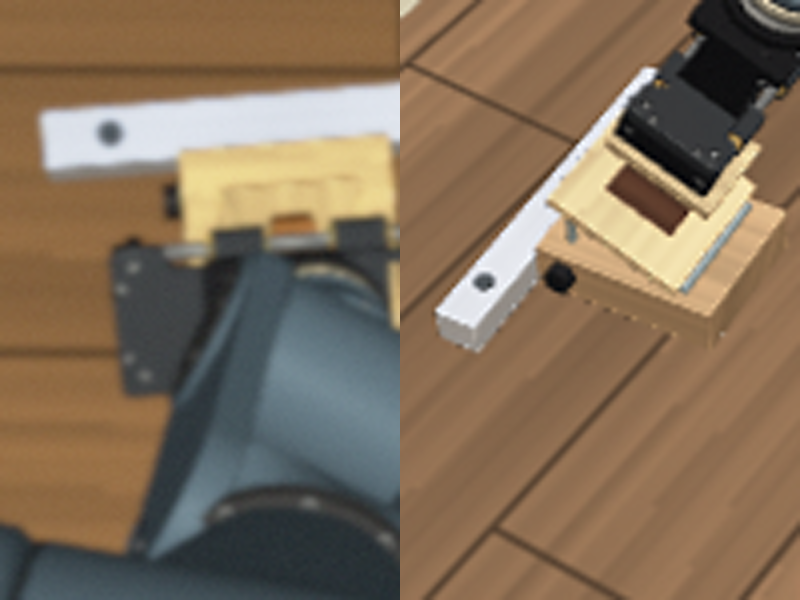

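The side view shows the caul in the gripper above the face, near parallel to it, with the veneer patch visible below at about (650,200). The jig is still at the rail.

>>> apply_moves([
  {"offset":[0.7,0,-1.5],"rot":[0,0,0]},
  {"offset":[1.4,0.05,-3],"rot":[0,0,0]},
  {"offset":[2,0.1,-4.2],"rot":[0,0,0]},
  {"offset":[2.3,0.1,-4.8],"rot":[0,0,0]},
  {"offset":[2.3,0.1,-4.8],"rot":[0,0,0]},
  {"offset":[2.3,0.1,-4.8],"rot":[0,0,0]},
])

```text
time: 16.9
position: [0.6071, 0.0421, 0.1177]
tool_rot: [0.976, 0.045, 0.214, -0.01]
ft_force: [0.2, -0.3, -1.1]
grip_width: 0.0236
grip_force: 40.0
```

```bash
python3 - <<'E'
from rig import get_obs
o=get_obs();print(o["position"],o["tool_rot"],o["ft_force"],o["moment"])
E
```

```text
[0.60711085 0.04210039 0.11766005] [ 0.97581837  0.04518922  0.2136233  -0.01007601] [ 0.21953844 -0.3250771  -1.13368141] [-0.03392424  0.38319115 -0.03747128]
```

>>> apply_moves([
  {"offset":[0.08,0.01,-0.18],"rot":[0,0,0]},
  {"offset":[0.17,0.02,-0.36],"rot":[0,0,0]},
  {"offset":[0.25,0.02,-0.55],"rot":[0,0,0]},
  {"offset":[0.29,0.03,-0.64],"rot":[0,0,0]},
  {"offset":[0.29,0.03,-0.64],"rot":[0,0,0]},
])

```text
time: 17.4
position: [0.61, 0.0423, 0.111]
tool_rot: [0.976, 0.045, 0.214, -0.01]
ft_force: [1.1, 1.0, -1.7]
grip_width: 0.0238
grip_force: 40.0
```

```bash
python3 - <<'E'
from rig import get_obs
o=get_obs();print(o["position"],o["tool_rot"],o["ft_force"],o["moment"])
E
```

```text
[0.61004097 0.04229637 0.11103471] [ 0.97583609  0.04508036  0.21356639 -0.01005393] [ 1.08571149  1.04952045 -1.70778656] [ 0.00749444  0.36105797 -0.01135855]
```

>>> apply_moves([
  {"offset":[0.04,0,-0.09],"rot":[0,0,0]},
  {"offset":[0.04,0,-0.09],"rot":[0,0,0]},
])

```text
time: 17.6
position: [0.6104, 0.0424, 0.1105]
tool_rot: [0.976, 0.045, 0.214, -0.01]
ft_force: [-1.1, 0.1, 2.0]
grip_width: 0.0239
grip_force: 40.0
```

>>> apply_moves([
  {"offset":[0.04,0,-0.09],"rot":[0,0,0]},
  {"offset":[0.04,0,-0.09],"rot":[0,0,0]},
])

```text
time: 17.8
position: [0.6105, 0.0424, 0.1104]
tool_rot: [0.976, 0.045, 0.214, -0.01]
ft_force: [-5.2, -0.6, 9.3]
grip_width: 0.0238
grip_force: 40.0
```

```bash
python3 - <<'E'
from rig import get_obs
o=get_obs();print(o["position"],o["tool_rot"],o["ft_force"],o["moment"])
E
```

```text
[0.61050588 0.04236212 0.11043271] [ 0.97571465  0.04523287  0.21409152 -0.00998622] [-5.20082565 -0.57859385  9.34728373] [-0.18451434  0.69847279 -0.05784332]
```

>>> apply_moves([
  {"offset":[0,0,0],"rot":[-0.3,0.6,-0.1]},
  {"offset":[0,0,0],"rot":[-0.3,0.6,-0.1]},
  {"offset":[0,0,0],"rot":[-0.3,0.6,-0.1]},
])

```text
time: 18.1
position: [0.6106, 0.0425, 0.1105]
tool_rot: [0.977, 0.045, 0.209, -0.008]
ft_force: [-5.9, 0.4, 7.8]
grip_width: 0.0236
grip_force: 40.0
```

```bash
python3 - <<'E'
from rig import get_obs
o=get_obs();print(o["position"],o["tool_rot"],o["ft_force"],o["moment"])
E
```

```text
[0.61057387 0.04245918 0.11048041] [ 0.9768768   0.04475713  0.20892885 -0.0075668 ] [-5.87760703  0.41072368  7.77021414] [0.32872388 0.23515378 0.11048335]
```

>>> apply_moves([
  {"offset":[0,0,0],"rot":[0.2,-0.2,0.1]},
  {"offset":[0,0,0],"rot":[0.2,-0.2,0.1]},
  {"offset":[0,0,0],"rot":[0.2,-0.2,0.1]},
  {"offset":[0,0,0],"rot":[0.2,-0.2,0.1]},
  {"offset":[0,0,0],"rot":[0.2,-0.2,0.1]},
])

```text
time: 18.6
position: [0.6105, 0.0424, 0.1105]
tool_rot: [0.976, 0.045, 0.211, -0.009]
ft_force: [-5.4, -0.2, 8.6]
grip_width: 0.0237
grip_force: 40.0
```

```bash
python3 - <<'E'
from rig import get_obs,vision
import cv2
im=vision.camera("side")[:,:,::-1];cv2.imwrite("pics/f.png",cv2.resize(im[165:285,205:335],None,fx=5,fy=5,interpolation=cv2.INTER_CUBIC))
o=get_obs();print(o["time"],o["position"],o["tool_rot"],o["ft_force"],o["moment"],abs(o["joint_velocities"]).max())
E
```

```text
18.65 [0.61053314 0.04243597 0.11044549] [ 0.97645861  0.04521886  0.21070469 -0.0093467 ] [-5.56830852  0.34714441  8.5661868 ] [ 0.05984596  0.35160759 -0.03135949] 0.0017946305946994244
```

View pics/f.png

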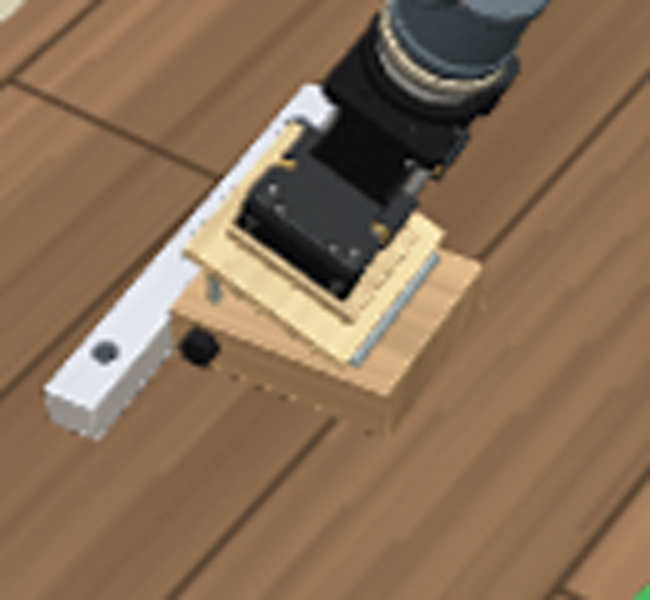

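The caul sits flush and centred on the face: corner (348,322) against face corner (350,362) gives margins within about 3 mm of nominal. The jig is on the rail, the contact force is about 11 N, and the moments are back at baseline.

```bash
python3 -c "
from rig import hand_in;print(hand_in())"
```

```text
the job is handed in; nothing more can be done
None
```

I've handed the job in, but the interface gave no verdict. At hand-in the jig sat against the rail and the gripper was still holding the caul flush and centred on the slope, pressing with about 11 N; I never went near the offcut, tape measure or glue bottle.

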